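# Point out the pump parts in fitting order

## Robot

A 6-joint arm with a two-finger parallel gripper is mounted at the origin on a cart in front of the work surface, level with it; the furniture and walls round the work are solid. World frame = base frame: x ahead of the robot, y to its left, z up, the work surface at z = 0. Lengths are in mm, angles in rad, forces in N, time in s.
With the tool pointing down it reaches from about 400 to 925 mm from the base axis. Payload 12.5 kg.
Tool frame: the origin (TCP) lies where the fingers leave the gripper's body, on its centre line; the fingertips stand 78 mm ahead of it and the grasp point (between the pads) lies 59 mm ahead of it (env.tip_extent is the distance from the TCP to the fingertips, in mm); z points along the fingers, y is the direction in which the jaws open and shut (so a half turn about z gives the same grasp; the last joint's range is limited). The gripper opens to 95 mm and grips with 3 to 60 N. Pads are 20 mm wide; open, the fingers measure 119 mm over their backs; the gripper's body (75 mm by 180 mm) begins 59 mm behind the grasp point.
Start: joints at [1.111, 0.491, 1.559, -0, 1.092, -0.106], TCP at [216.522, 586.307, 292.261] pointing down, gripper open.
Joint ranges: [-3.1, 3.1], [-0.84, 2.19], [0.05, 2.79], [-1.13, 4.28], [0.06, 2.93], [-2.69, 2.69]. Speed limits (rad/s): [2.22, 2.22, 2.79, 3.14, 3.14, 3.14].

## Interface

Orientations are given as [roll, pitch, yaw] about the fixed x, y, z axes, in that order (R = Rz(yaw) Ry(pitch) Rx(roll)).
In Python, from cell import env gives the robot as it stands. The module is installed in compiled form; this text tells all that it offers.
- The arm moves only by the tool play_rows, never from a script. Its argument "targets" is a list of rows, each an object with "linear": the shift along the tool's x, y, z in mm, a list of three; "turn": the turn about the tool's z in rad. A call has 1 to 20 rows; each row is the pose to reach, as a shift and turn from the pose commanded when the call began, along the tool's axes at that moment; what a row does not reach only later rows make up. A row lasts 1/8 s, in which the tool goes at most 62.5 mm and 10.7 degrees, less where a joint would pass 70% of its speed; a pose out of reach is approached as far as the arm can. A call with a gripper value outside its range is refused whole. "hand" is the finger opening in mm, from 0 to 95.1, set as the call begins (left out, the last holds). The fingers move at their own pace and stop on an object; the grip force is fixed at half the most. Time passes only in rows, so rows that repeat a pose let the fingers close. It gives the time, the measured TCP pose, the force and the opening at its end, in the units of the state.
- env.state(): the state, without advancing time (a new reading comes with each control period).
- env.read_camera(name): name is "side" or "top" or "wrist"; returns (picture, depth): 420x560x3 uint8, red, green, blue; 420x560 float32, mm along the optical axis (not along the pixel's ray), 0 where there is no reading.
- env.camera_params(name): a dict with "fx", "fy", "cx", "cy" (pixels), "k1" (the pictures are not rectified: a ray, as slopes to the right and down, at radius r is drawn at 1 + k1 r^2 times it, then the intrinsics apply), "R" (3x3) and "t" (3): a world point X has camera coordinates R X + t. Camera axes: x right, y down, z forward; pixel columns grow to the right and rows downward; lengths in mm; the calibration is good to about 2 mm. A picture is of the moment at which its call begins: read the wrist's pose just before it. camera_params takes no time and is no camera call; for the wrist camera it gives the pose at the moment of the call.
- env.job_done(): hands the job in, once; it reports no verdict.
The state is a dict: "t": time; "joints": joint angles; "qvel": joint speeds; "tau": joint torques, N m; "eef_pos": TCP position; "tcp_rot": TCP orientation; "ft_force": force on the tool from outside, world axes, zero at the start; "moment": the same for the moment, N m; "opening": opening from 0.0 (shut) to 1.0 (fully open).
Only numpy, scipy, OpenCV 4.12 (cv2) and the standard library are available. Lean on these libraries where they do the work, as an engineer would, in place of code of your own. Each camera call takes 0.05 s, during which the arm holds its last target.

## Task

Show the fitter which parts go back into the pump next: with the fingertips, from just above, point first at the middle of the seal carrier, then at the middle of the ball bearing (the one lying out on the open bench, not the one back beside the parts box), then at the threaded end of the elbow fitting. Each time bring the fingertips to about 3 cm above the spot without touching it and stay there for two seconds, then raise the hand to at least 15 cm above the bench before going on, and finish with the hand raised. Touch nothing on the bench, and do not point at the valve disc, the brass ring or the elbow's large nut on the way.

Things in the scene. Friction and masses are not known exactly. Their poses are not given: they have to be found in the camera images.
- seal_carrier: Seal carrier: a flat stepped round part, 134 mm across and 25 mm high, black grooved rim with a cream-coloured raised middle. Loose, lies flat; origin at the centre of its underside.
- carrier_top (a point): Centre of the seal carrier, level with its highest face (25 mm above the bench); the spot to point at. z is up.
- bearing: Steel ball bearing, 72 mm across and 18 mm high, two rings with balls between them and an open bore; it lies out on the open bench. A like one back beside the green parts box belongs to the room and is not meant. Loose, lies flat; origin at the centre of its underside.
- bearing_top (a point): Centre of the bearing's bore, level with its top face (18 mm above the bench); the spot to point at. z is up.
- elbow_fitting: Hydraulic elbow fitting, 63 x 82 x 44 mm: black right-angled body, at one end a large pale hexagon nut (its open end faces -x), at the other a narrower brass-coloured male thread that ends at -y, with a thinner hexagon behind it. Loose, lies flat; origin under its middle, z up.
- elbow_thread (a point): Top of the elbow's threaded end, 38 mm above the bench, at (14, -32) mm in the elbow's own x, y; the spot to point at. z is up.
- elbow_nut (a point): Top of the elbow's large pale nut, 44 mm above the bench, at (-24, 22) mm in the elbow's own x, y; not to be pointed at.
- valve_disc: Valve disc: a plain pale metal disc with a hole in the middle, 117 mm across and 14 mm high; not one of the parts to show. Loose, lies flat; origin at the centre of its underside.
- thrust_ring: Brass ring: thin, bronze-coloured, 58 mm across and 5 mm high; not one of the parts to show. Loose, lies flat; origin at the centre of its underside.
- bolt_pile: Fixed heap of black bolts, about 60 x 100 mm and up to 140 mm tall counting the bolts that stick up; carry the hand over it at 180 mm or more. Origin under its middle.
- hex_bar: Fixed grey bar leaning on the vise, 230 mm long, from the bench up to about 210 mm high, behind the bolt heap; stay in front of it. Origin under its middle.
- pliers: Pliers with green and yellow handles, 64 x 186 x 14 mm, fixed bystander, long along its y. Origin under its centre.
- spanner: Combination spanner, 38 x 199 x 8 mm, fixed bystander, long along its y. Origin under its centre.
- hex_bolt: Short pale hexagon bolt, 16 x 38 x 19 mm, lying, fixed bystander. Origin under its centre.
- cap_screw: Black socket-head screw, 15 x 70 x 16 mm, lying, fixed bystander. Origin under its centre.
- caliper: Vernier caliper, 63 x 232 x 13 mm, fixed bystander, long along its y. Origin under its centre.
- screwdriver: Screwdriver with a dark green handle, 27 x 224 x 25 mm, fixed bystander, long along its y. Origin under its centre.

How it is judged:
By the outcome, as a careful person would: the job done as asked, in the order asked, and still so for the second after the job is handed in, with the robot touching nothing.
It also fails if it takes over 72 s, if anything falls off the work surface, if the arm or the gripper's body presses on something with over 40 N, if the wrist force passes 120 N, or if a joint passes its speed limit or range.

## Working session

There is one attempt and no reset: what is moved stays moved. The work goes in short steps, Python scripts to look and compute and a tool call to move; the robot and the scene stay as the last step left them, time stands still between calls to the robot, and variables do not carry over. Pictures are saved under pics/ and viewed, and the job is handed in when it is done.

Besides the shell and the picture viewer there is one more tool, called after "Call:" as name(argument=value, ...) on one line, values as JSON. play_rows: Moves the arm, as the interface text tells. Its arguments: {"type":"object","properties":{"targets":{"type":"array","items":{"type":"object","properties":{"linear":{"type":"array","items":{"type":"number"}},"turn":{"type":"number"}}}},"hand":{"type":"number"}},"required":["targets"]}

```bash
mkdir -p pics; python3 - <<'E'
from cell import env
import cv2,numpy as np,pickle
s=env.state();print(s)
d={}
for n in ["top","side","wrist"]:
    p=env.camera_params(n);im,de=env.read_camera(n);d[n]=(p,im,de)
    cv2.imwrite(f"pics/{n}0.png",im[:,:,::-1]);print(n,p)
pickle.dump(d,open("d0.pkl","wb"))
print(env.tip_extent,env.state()['t'])
E
```

```text
{'t': 0.0, 'joints': array([ 1.11141424e+00,  4.91514157e-01,  1.55943472e+00, -8.06459271e-06,
        1.09167208e+00, -1.05594786e-01]), 'qvel': array([ 1.87298733e-03, -1.30516982e-03, -1.74757973e-03, -2.44443896e-05,
       -3.12531005e-04,  1.15285488e-03]), 'tau': array([-4.96895564e-05, -6.12626195e+01, -2.58172452e+01,  6.92529115e-02,
        4.83063085e-02, -8.31414400e-05]), 'eef_pos': array([216.44286277, 586.16471006, 291.69497832]), 'tcp_rot': array([-3.14056932e+00, -1.01269403e-04,  2.78780902e+00]), 'ft_force': array([ 0.2043356 , -0.19525746, -0.69591689]), 'moment': array([-0.01063519, -0.05945308, -0.01436433]), 'opening': 1.002042864313542}
top {'fx': 497.93030880338347, 'fy': 497.93030880338347, 'cx': 276.88184660859736, 'cy': 212.70217086142156, 'k1': 0.061706842031834325, 'R': array([[-0.06504009, -0.9978821 , -0.00104579],
       [-0.9772812 ,  0.06390915, -0.20208186],
       [ 0.20172071, -0.01212139, -0.97936808]]), 't': array([   3.94961767,  518.01697092, 1502.98063784])}
side {'fx': 457.04836443414933, 'fy': 457.04836443414933, 'cx': 283.23787313929336, 'cy': 203.0419369629828, 'k1': -0.086723920341504, 'R': array([[ 0.82361834, -0.56687243, -0.01756346],
       [-0.30476391, -0.41625483, -0.85665097],
       [ 0.47830094,  0.71090616, -0.51559737]]), 't': array([-422.72958862,  206.14681165, 1241.88837457])}
wrist {'fx': 343.6802929105184, 'fy': 343.6802929105184, 'cx': 283.6293598287597, 'cy': 214.39086809070693, 'k1': -0.038983691441043425, 'R': array([[ 3.45816018e-01,  9.38302225e-01,  4.64258007e-04],
       [ 9.02949531e-01, -3.32921060e-01,  2.71745675e-01],
       [ 2.55134133e-01, -9.35548057e-02, -9.62368990e-01]]), 't': array([-624.26466834,  -29.66709046,  390.69511995])}
77.60000000000001 0.15
```

View pics/top0.png

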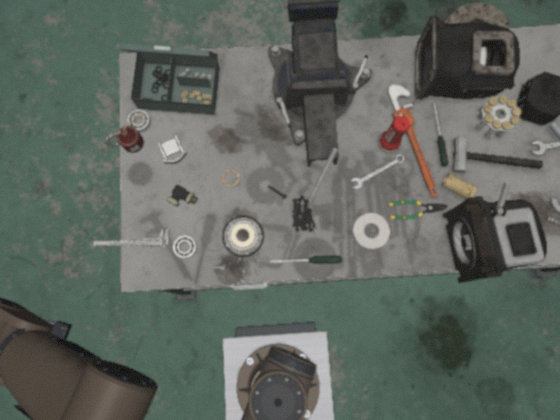

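View pics/side0.png

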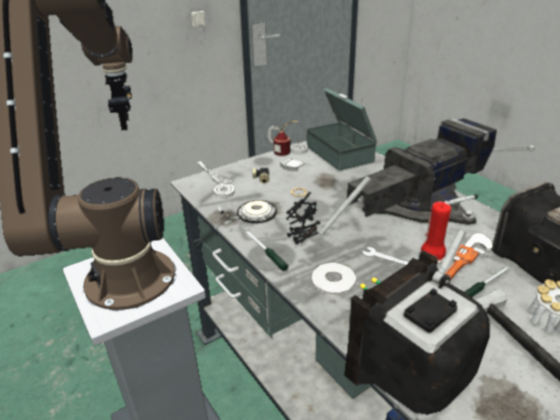

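View pics/wrist0.png

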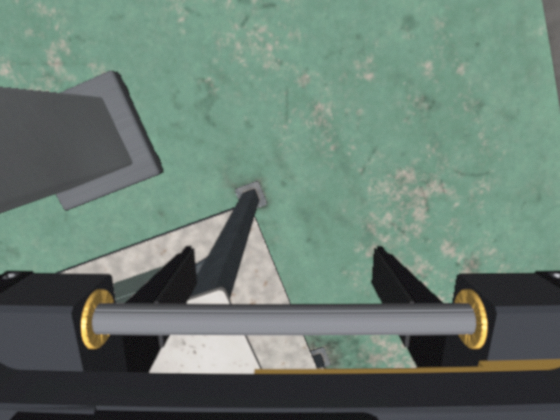

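The top view shows the carrier at (243,236), the open-bench bearing at (184,246), the elbow at (182,195), the brass ring at (231,178), the valve disc at (371,231) and the bolts at (303,212). The other bearing is by the box at (138,120). Next I'll measure these and enlarge the view.

```bash
cat > h.py <<'E'
import numpy as np,cv2
def ray(p,u,v):
    K=np.array([[p['fx'],0,p['cx']],[0,p['fy'],p['cy']],[0,0,1.]])
    x=cv2.undistortPoints(np.array([[[u,v]]],float),K,np.array([p['k1'],0,0,0.]))[0,0]
    R=np.array(p['R']);return -R.T@p['t'],R.T@np.array([x[0],x[1],1])
def onz(p,u,v,z):
    c,d=ray(p,u,v);return c+d*(z-c[2])/d[2]
def proj(p,X):
    K=np.array([[p['fx'],0,p['cx']],[0,p['fy'],p['cy']],[0,0,1.]])
    return cv2.projectPoints(np.array([X],float),cv2.Rodrigues(np.array(p['R']))[0],np.array(p['t'],float),K,np.array([p['k1'],0,0,0.]))[0][0,0]
E
python3 - <<'E'
import pickle;from h import *
d=pickle.load(open('d0.pkl','rb'));p,im,de=d['top']
c=im[150:275,140:280,::-1]
cv2.imwrite('pics/topz.png',cv2.resize(c,None,fx=5,fy=4.8,interpolation=cv2.INTER_CUBIC))
for n,u,v,z in [('car',243,236,25),('bear',184,246,18),('elb',182,195,20),('ring',231,178,5),('disc',371,231,14),('pile',303,212,40)]:
    X=onz(p,u,v,z);print(n,X.round(),np.hypot(*X[:2]).round(),'side px',proj(d['side'][0],X).round())
p,im,de=d['side']
cv2.imwrite('pics/sidez.png',cv2.resize(im[150:250,190:330,::-1],None,fx=5.5,fy=5.5,interpolation=cv2.INTER_CUBIC))
E
```

```text
car [455.  81.  25.] 462.0 side px [255. 207.]
bear [437. 268.  18.] 513.0 side px [223. 188.]
elb [602. 270.  20.] 659.0 side px [262. 175.]
ring [652. 112.   5.] 662.0 side px [298. 191.]
disc [ 447. -324.   14.] 552.0 side px [331. 275.]
pile [ 517. -112.   40.] 529.0 side px [305. 223.]
```

View pics/topz.png

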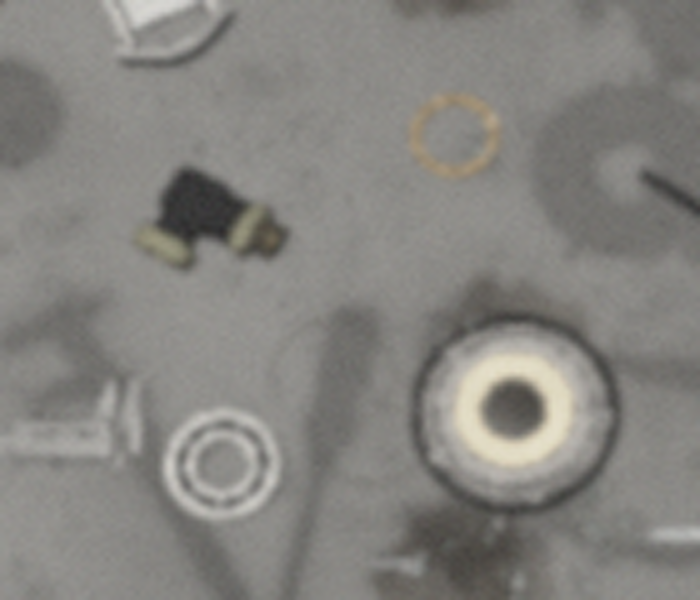

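View pics/sidez.png

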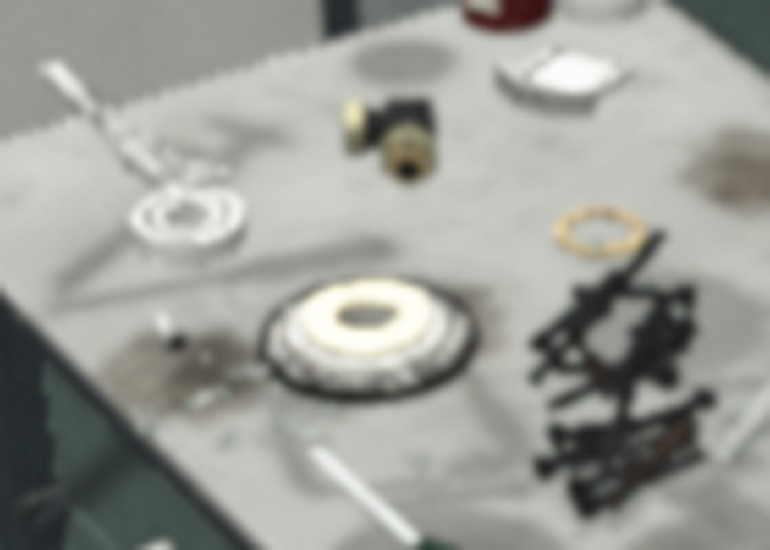

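```bash
python3 - <<'E'
import pickle;from h import *
d=pickle.load(open('d0.pkl','rb'))
p,im,de=d['top'];ps,ims,des=d['side']
def tri(a,b):
    c1,d1=ray(p,*a);c2,d2=ray(ps,*b)
    t=np.linalg.lstsq(np.c_[d1,-d2],c2-c1,rcond=None)[0]
    A=c1+t[0]*d1;B=c2+t[1]*d2;return ((A+B)/2).round(1),np.linalg.norm(A-B).round(1)
Z=lambda x,y:(140+(x+.5)/5-.5,150+(y+.5)/4.8-.5)
S=lambda x,y:(190+(x+.5)/5.5-.5,150+(y+.5)/5.5-.5)
for n,a,b,z in [('carrier',(515,411),(367,316),25),('bearing',(221,464),(188,215),18),('thread',(272,237),(410,148),38),('thrtip',(287,240),None,30),('hex',(248,228),None,40),('nut',(165,245),(358,125),44)]:
    print(n,onz(p,*Z(*a),z).round(1),onz(ps,*S(*b),z).round(1) if b else '',tri(Z(*a),S(*b)) if b else '')
# masks
hsv=cv2.cvtColor(im,cv2.COLOR_RGB2HSV);sub=(slice(205,270),slice(205,280))
m=((hsv[...,1]>35)&(hsv[...,2]>160)).astype(np.uint8)[sub]
ys,xs=np.nonzero(m);c=(205+(xs.min()+xs.max())/2,205+(ys.min()+ys.max())/2);print('cream',c,len(xs),onz(p,*c,25).round(1))
g=im.min(2)[225:270,165:205]; ys,xs=np.nonzero(g>175);e=cv2.minEnclosingCircle(np.c_[xs,ys].astype(np.float32));print('bear',e,onz(p,e[0][0]+165,e[0][1]+225,18).round(1))
E
```

```text
carrier [457.6  82.4  25. ] [458.8  76.3  25. ] (array([459.9,  81.8,  21.4]), np.float64(3.7))
bearing [435.9 268.9  18. ] [436.3 261.8  18. ] (array([438. , 269.1,  13.8]), np.float64(3.3))
thread [581.7 229.2  38. ] [582.6 222.   38. ] (array([584.5, 228.9,  34. ]), np.float64(4.1))
thrtip [581. 221.  30.]  
hex [588.3 243.8  40. ]  
nut [579.1 295.4  44. ] [566.5 260.7  44. ] (array([586.4, 299.1,  21.6]), np.float64(3.9))
cream (np.float64(242.0), np.float64(236.5)) 86 [453.7  84.5  25. ]
bear ((18.77651596069336, 21.030303955078125), 10.967239379882812) [436.6 269.   18. ]
```

Call:
play_rows(hand=0, targets=[{"linear": [0,0,0],"turn": 0}])

```text
t: 0.28
eef_pos: [216.5, 586.3, 292.0]
tcp_rot: [-3.141, -0.0, 2.788]
ft_force: [-1.1, -0.4, -0.2]
opening: 0.941
```

Call:
play_rows(targets=[{"linear": [-6,-6,0],"turn": 0},{"linear": [-20,-19,0],"turn": 0},{"linear": [-42,-41,0],"turn": 0},{"linear": [-72,-70,0],"turn": 0},{"linear": [-104,-101,0],"turn": 0},{"linear": [-136,-132,0],"turn": 0},{"linear": [-168,-163,0],"turn": 0},{"linear": [-200,-194,0],"turn": 0},{"linear": [-232,-225,0],"turn": 0},{"linear": [-264,-256,0],"turn": 0},{"linear": [-296,-287,0],"turn": 0},{"linear": [-326,-316,0],"turn": 0},{"linear": [-352,-341,0],"turn": 0},{"linear": [-374,-363,0],"turn": 0},{"linear": [-388,-377,0],"turn": 0},{"linear": [-395,-383,0],"turn": 0},{"linear": [-395,-383,0],"turn": 0},{"linear": [-395,-383,0],"turn": 0}])

```text
t: 2.52
eef_pos: [454.0, 90.5, 292.3]
tcp_rot: [3.141, -0.0, 2.788]
ft_force: [-0.1, -0.2, -0.2]
opening: 0.005
```

```bash
python3 - <<'E'
from cell import env
from h import *
import pickle
s=env.state();print(s['eef_pos'],s['tcp_rot'],s['joints'])
p=env.camera_params('wrist');im,de=env.read_camera('wrist')
pickle.dump((p,im,de),open('w1.pkl','wb'))
cv2.imwrite('pics/w1.png',im[:,:,::-1])
for X in [(458,80,25),(437,268,18),(582,229,38)]: print(proj(p,X))
tip=s['eef_pos']-[0,0,77.6];print('tip',proj(p,tip))
E
```

```text
[453.95663505  90.53968285 292.2631206 ] [ 3.14145793e+00 -9.17796436e-05  2.78813474e+00] [ 5.39451454e-02  2.61248799e-01  1.93985800e+00  1.98132347e-04
  9.40516751e-01 -1.16351004e+00]
[276.01875253 199.92636739]
[438.37737865 119.22436959]
[442.11716956 260.12166934]
tip [284.75745404 267.89068614]
```

View pics/w1.png

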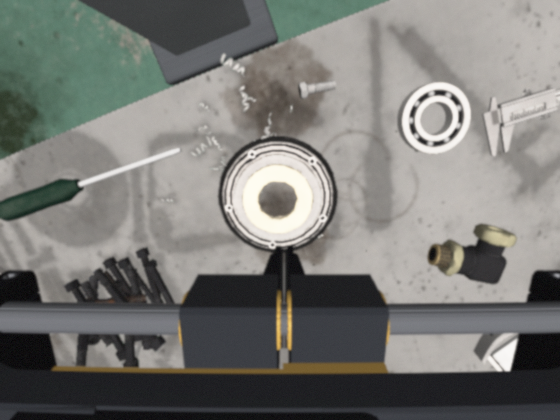

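```bash
python3 - <<'E'
from h import *
import pickle
p,im,de=pickle.load(open('w1.pkl','rb'))
print('cam',-np.array(p['R']).T@p['t'])
g=im.min(2)
hsv=cv2.cvtColor(im,cv2.COLOR_RGB2HSV)
m=((hsv[...,1]>30)&(hsv[...,2]>190)).astype(np.uint8);m[:150]=0;m[245:]=0;m[:,:220]=0;m[:,336:]=0
ys,xs=np.nonzero(m);e=cv2.minEnclosingCircle(np.c_[xs,ys].astype(np.float32));print('cream',e,onz(p,*e[0],25).round(1))
k=(g>215).astype(np.uint8);k[:75]=0;k[160:]=0;k[:,:395]=0;k[:,476:]=0
c=max(cv2.findContours(k,0,1)[0],key=len);e=cv2.minEnclosingCircle(c);print('bear',e,onz(p,*e[0],18).round(1))
m=((hsv[...,1]>60)|(hsv[...,2]<70)).astype(np.uint8)*255;
cv2.imwrite('pics/w1e.png',cv2.resize(im[215:290,415:525,::-1],None,fx=7,fy=7,interpolation=cv2.INTER_CUBIC))
for q in [(438,255),(429,254),(455,258),(495,236)]:print(q,onz(p,*q,38).round(1),onz(p,*q,22).round(1))
for u,v in[(278,198),(436,118),(438,255),(455,258)]:
  z=de[v,u]; c,d=ray(p,u,v);print(u,v,(c+d*z).round(1))
E
```

```text
cam [380.43984316 116.67028043 384.87394602]
cream ((282.0, 188.0), 32.69566345214844) [448.   90.6  25. ]
bear ((435.8541259765625, 117.2625503540039), 36.10335159301758) [434.2 266.   18. ]
(438, 255) [574.4 226.   38. ] [583.4 231.1  22. ]
(429, 254) [569.8 216.9  38. ] [578.5 221.6  22. ]
(455, 258) [584.6 243.1  38. ] [594.  248.9  22. ]
(495, 236) [574.8 290.3  38. ] [583.8 298.3  22. ]
278 198 [4.62e+02 8.04e+01 4.00e-01]
436 118 [437.3 272.5   1.9]
438 255 [576.8 227.4  33.7]
455 258 [583.3 242.3  40.2]
```

View pics/w1e.png

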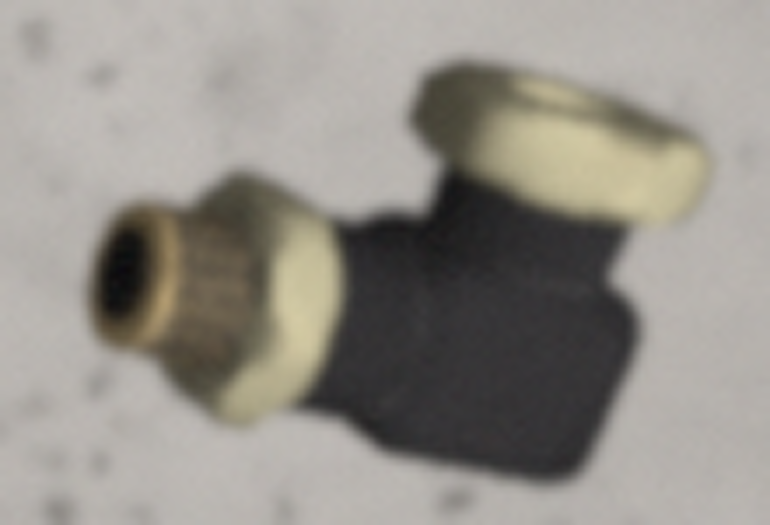

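```bash
python3 - <<'E'
from h import *
import pickle
p,im,de=pickle.load(open('w1.pkl','rb'))
P=[]
for v in range(225,290):
  for u in range(415,525):
    if de[v,u]>0:
      c,d=ray(p,u,v);P.append(np.r_[u,v,c+d*de[v,u]])
P=np.array(P)
for v in range(240,276,3):
  print(v,[tuple(P[(P[:,0]==u)&(P[:,1]==v)][0,2:].round().astype(int)) for u in range(426,452,4)])
q=P[P[:,4]>12]
np.save('elb.npy',q)
r=cv2.minAreaRect(q[:,2:4].astype(np.float32));print(r,cv2.boxPoints(r))
# carrier: outline by dark rim + cream contour
hsv=cv2.cvtColor(im,cv2.COLOR_RGB2HSV)
C=im[:,:,0].astype(int)-im[:,:,2]
k=((C>18)&(im[...,0]>190)).astype(np.uint8);k[:150]=0;k[245:]=0;k[:,:220]=0;k[:,336:]=0
k=cv2.morphologyEx(k,cv2.MORPH_OPEN,np.ones((3,3)))
c=max(cv2.findContours(k,0,1)[0],key=len);e=cv2.fitEllipse(c);print('cream',e,onz(p,*e[0],25).round(1))
E
```

```text
240 [(np.int64(571), np.int64(228), np.int64(1)), (np.int64(573), np.int64(233), np.int64(0)), (np.int64(575), np.int64(238), np.int64(1)), (np.int64(577), np.int64(243), np.int64(-1)), (np.int64(578), np.int64(247), np.int64(0)), (np.int64(580), np.int64(251), np.int64(0)), (np.int64(574), np.int64(251), np.int64(15))]
243 [(np.int64(575), np.int64(228), np.int64(0)), (np.int64(577), np.int64(232), np.int64(0)), (np.int64(579), np.int64(237), np.int64(0)), (np.int64(581), np.int64(242), np.int64(-1)), (np.int64(581), np.int64(246), np.int64(1)), (np.int64(576), np.int64(246), np.int64(14)), (np.int64(574), np.int64(247), np.int64(22))]
246 [(np.int64(579), np.int64(227), np.int64(1)), (np.int64(581), np.int64(231), np.int64(0)), (np.int64(572), np.int64(230), np.int64(20)), (np.int64(571), np.int64(233), np.int64(25)), (np.int64(573), np.int64(237), np.int64(24)), (np.int64(577), np.int64(243), np.int64(20)), (np.int64(577), np.int64(246), np.int64(23))]
249 [(np.int64(582), np.int64(226), np.int64(1)), (np.int64(577), np.int64(226), np.int64(14)), (np.int64(574), np.int64(228), np.
[... 2417 characters left out ...]
t64(33)), (np.int64(596), np.int64(234), np.int64(40))]
273 [(np.int64(613), np.int64(218), np.int64(1)), (np.int64(615), np.int64(223), np.int64(1)), (np.int64(618), np.int64(228), np.int64(0)), (np.int64(619), np.int64(233), np.int64(0)), (np.int64(620), np.int64(237), np.int64(1)), (np.int64(602), np.int64(231), np.int64(33)), (np.int64(603), np.int64(235), np.int64(34))]
((589.9127197265625, 265.95953369140625), (84.01506805419922, 61.26801300048828), 58.93507766723633) [[541.99585 245.78403]
 [594.47705 214.16916]
 [637.8296  286.13504]
 [585.3484  317.7499 ]]
cream ((271.8207092285156, 216.67120361328125), (6.134682655334473, 16.833436965942383), 106.23165130615234) [474.   69.1  25. ]
```

In the wrist view the carrier centre is at (278,198), the bearing at (436,118), the thread end at (438,257) and the nut at (495,236). The three cameras agree to about 3 mm:

| Spot | x, y (mm) |
|---|---|
| Carrier | (457, 82) |
| Bearing | (435.5, 267.5) |
| Thread | (583, 230) |

Next I'll point at the carrier.

Call:
play_rows(targets=[{"linear": [-2,-2,5],"turn": 0},{"linear": [-6,-7,15],"turn": 0},{"linear": [-6,-7,32],"turn": 0},{"linear": [-6,-7,52],"turn": 0},{"linear": [-6,-7,72],"turn": 0},{"linear": [-6,-7,92],"turn": 0},{"linear": [-6,-7,112],"turn": 0},{"linear": [-6,-7,130],"turn": 0},{"linear": [-6,-7,145],"turn": 0},{"linear": [-6,-7,155],"turn": 0},{"linear": [-6,-7,160],"turn": 0},{"linear": [-6,-7,160],"turn": 0},{"linear": [-6,-7,160],"turn": 0}])

```text
t: 4.2
eef_pos: [457.7, 81.5, 132.6]
tcp_rot: [3.141, 0.001, 2.788]
ft_force: [0.0, -0.2, 0.1]
opening: 0.004
```

```bash
python3 - <<'E'
from cell import env
from h import *
s=env.state();print(s['eef_pos'],s['t'])
i1,_=env.read_camera('wrist');i2,_=env.read_camera('side')
a=cv2.resize(i1[80:360,120:440],(420,367));b=cv2.resize(i2[120:270,190:340],(367,367))
cv2.imwrite('pics/p1.png',np.hstack([a,b])[:,:,::-1])
E
```

```text
[457.70898786  81.53419522 132.58110575] 4.2
```

View pics/p1.png

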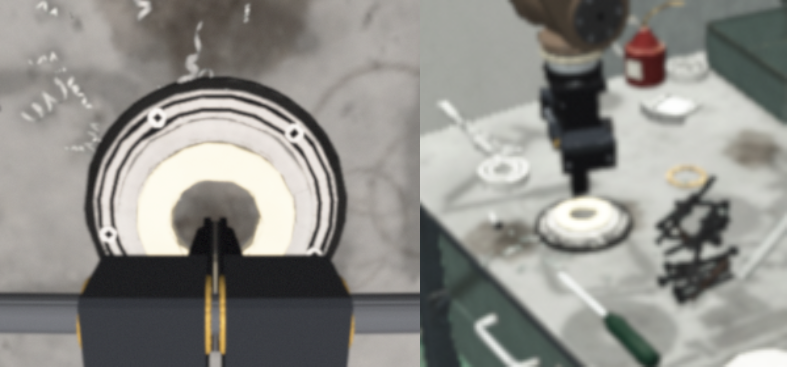

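The wrist view shows the fingertips over the middle of the bore with clear air below. I'll hold here, then raise.

Call:
play_rows(targets=[{"linear": [0,0,0],"turn": 0},{"linear": [0,0,0],"turn": 0},{"linear": [0,0,0],"turn": 0},{"linear": [0,0,0],"turn": 0},{"linear": [0,0,0],"turn": 0},{"linear": [0,0,0],"turn": 0},{"linear": [0,0,0],"turn": 0},{"linear": [0,0,0],"turn": 0},{"linear": [0,0,0],"turn": 0},{"linear": [0,0,0],"turn": 0},{"linear": [0,0,0],"turn": 0},{"linear": [0,0,0],"turn": 0},{"linear": [0,0,0],"turn": 0},{"linear": [0,0,0],"turn": 0},{"linear": [0,0,0],"turn": 0},{"linear": [0,0,0],"turn": 0},{"linear": [0,0,0],"turn": 0},{"linear": [0,0,0],"turn": 0},{"linear": [0,0,0],"turn": 0},{"linear": [0,0,0],"turn": 0}])

```text
t: 6.8
eef_pos: [457.6, 81.5, 132.2]
tcp_rot: [3.141, 0.0, 2.788]
ft_force: [-0.4, 1.1, -0.7]
opening: 0.005
```

Call:
play_rows(targets=[{"linear": [0,0,-5],"turn": 0},{"linear": [0,0,-17],"turn": 0},{"linear": [0,0,-35],"turn": 0},{"linear": [0,0,-57],"turn": 0},{"linear": [0,0,-79],"turn": 0},{"linear": [0,0,-101],"turn": 0},{"linear": [0,0,-121],"turn": 0},{"linear": [0,0,-135],"turn": 0},{"linear": [0,0,-140],"turn": 0},{"linear": [0,0,-140],"turn": 0},{"linear": [0,0,-140],"turn": 0}])

```text
t: 8.18
eef_pos: [457.4, 81.5, 271.7]
tcp_rot: [-3.141, -0.001, 2.788]
ft_force: [-0.8, -0.3, -0.7]
opening: 0.003
```

Call:
play_rows(targets=[{"linear": [3,5,0],"turn": 0},{"linear": [9,18,0],"turn": 0},{"linear": [19,37,0],"turn": 0},{"linear": [31,61,0],"turn": 0},{"linear": [43,85,0],"turn": 0},{"linear": [55,109,0],"turn": 0},{"linear": [67,132,0],"turn": 0},{"linear": [77,151,0],"turn": 0},{"linear": [83,163,0],"turn": 0},{"linear": [85,167,0],"turn": 0},{"linear": [85,167,0],"turn": 0},{"linear": [85,167,0],"turn": 0}])

```text
t: 9.68
eef_pos: [435.8, 267.2, 272.3]
tcp_rot: [3.142, 0.0, 2.787]
ft_force: [0.4, 0.0, 0.5]
opening: 0.002
```

```bash
python3 - <<'E'
from cell import env
from h import *
s=env.state();print(s['eef_pos'],s['t'])
p=env.camera_params('wrist');im,de=env.read_camera('wrist')
for X in [(435.5,267.5,18),(583,230,38)]: print(proj(p,X))
cv2.imwrite('pics/w2.png',im[:,:,::-1])
import pickle;pickle.dump((p,im,de),open('w2.pkl','wb'))
E
```

```text
[435.79498245 267.16980588 272.26143628] 9.675
[284.18649644 195.44931951]
[298.61736903 333.77151981]
```

View pics/w2.png

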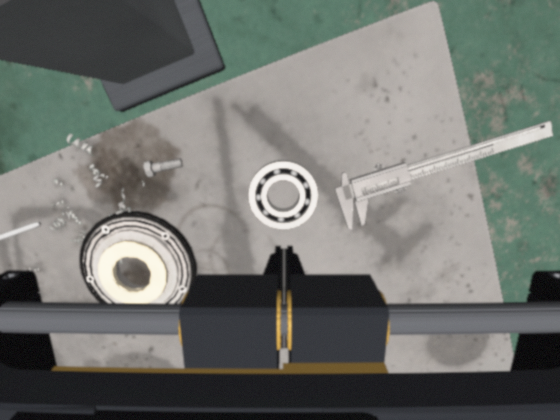

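The bearing centre is at (283,195), about 1 px from the prediction. I'll lower straight down.

Call:
play_rows(targets=[{"linear": [0,0,5],"turn": 0},{"linear": [0,0,17],"turn": 0},{"linear": [0,0,35],"turn": 0},{"linear": [0,0,57],"turn": 0},{"linear": [0,0,79],"turn": 0},{"linear": [0,0,101],"turn": 0},{"linear": [0,0,121],"turn": 0},{"linear": [0,0,136],"turn": 0},{"linear": [0,0,144],"turn": 0},{"linear": [0,0,147],"turn": 0},{"linear": [0,0,147],"turn": 0},{"linear": [0,0,147],"turn": 0}])

```text
t: 11.22
eef_pos: [435.8, 267.7, 125.7]
tcp_rot: [3.141, 0.001, 2.788]
ft_force: [0.9, 0.4, 0.0]
opening: 0.004
```

Call:
play_rows(targets=[{"linear": [0,0,0],"turn": 0},{"linear": [0,0,0],"turn": 0},{"linear": [0,0,0],"turn": 0},{"linear": [0,0,0],"turn": 0},{"linear": [0,0,0],"turn": 0},{"linear": [0,0,0],"turn": 0},{"linear": [0,0,0],"turn": 0},{"linear": [0,0,0],"turn": 0},{"linear": [0,0,0],"turn": 0},{"linear": [0,0,0],"turn": 0},{"linear": [0,0,0],"turn": 0},{"linear": [0,0,0],"turn": 0},{"linear": [0,0,0],"turn": 0},{"linear": [0,0,0],"turn": 0},{"linear": [0,0,0],"turn": 0},{"linear": [0,0,0],"turn": 0},{"linear": [0,0,0],"turn": 0},{"linear": [0,0,0],"turn": 0},{"linear": [0,0,0],"turn": 0},{"linear": [0,0,0],"turn": 0}])

```text
t: 13.72
eef_pos: [435.7, 267.7, 125.2]
tcp_rot: [3.142, -0.0, 2.788]
ft_force: [0.0, 0.4, 0.4]
opening: 0.007
```

```bash
python3 - <<'E'
from cell import env
from h import *
s=env.state();print(s['eef_pos'],s['t'])
i1,_=env.read_camera('wrist');i2,_=env.read_camera('side')
a=cv2.resize(i1[80:360,120:440],(420,367));b=cv2.resize(i2[100:250,150:300],(367,367))
cv2.imwrite('pics/p2.png',np.hstack([a,b])[:,:,::-1])
E
```

```text
[435.69808081 267.65042585 125.24419786] 13.725
```

View pics/p2.png

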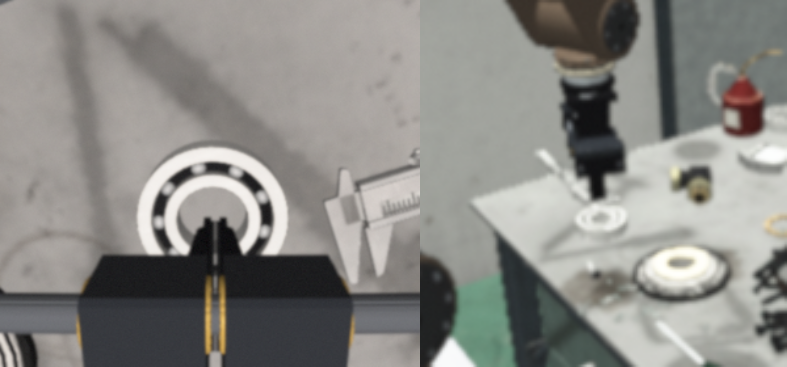

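The tips are over the bearing's bore and clear of it. I'll raise and go on to the elbow thread.

Call:
play_rows(targets=[{"linear": [0,0,-5],"turn": 0},{"linear": [0,0,-17],"turn": 0},{"linear": [0,0,-35],"turn": 0},{"linear": [0,0,-57],"turn": 0},{"linear": [0,0,-79],"turn": 0},{"linear": [0,0,-101],"turn": 0},{"linear": [0,0,-123],"turn": 0},{"linear": [0,0,-141],"turn": 0},{"linear": [0,0,-150],"turn": 0},{"linear": [0,0,-150],"turn": 0},{"linear": [0,0,-150],"turn": 0}])

```text
t: 15.2
eef_pos: [435.5, 267.5, 274.8]
tcp_rot: [-3.141, -0.001, 2.788]
ft_force: [1.0, 0.3, -0.2]
opening: 0.0
```

Call:
play_rows(targets=[{"linear": [-5,0,0],"turn": 0},{"linear": [-17,2,0],"turn": 0},{"linear": [-35,4,0],"turn": 0},{"linear": [-57,6,0],"turn": 0},{"linear": [-79,8,0],"turn": 0},{"linear": [-101,10,0],"turn": 0},{"linear": [-123,13,0],"turn": 0},{"linear": [-141,15,0],"turn": 0},{"linear": [-149,16,0],"turn": 0},{"linear": [-151,16,0],"turn": 0},{"linear": [-151,16,0],"turn": 0},{"linear": [-151,16,0],"turn": 0}])

```text
t: 16.7
eef_pos: [582.5, 230.6, 275.4]
tcp_rot: [3.141, 0.0, 2.788]
ft_force: [0.5, 0.6, -0.4]
opening: 0.004
```

```bash
python3 - <<'E'
from cell import env
from h import *
s=env.state();print(s['eef_pos'],s['t'])
p=env.camera_params('wrist');im,de=env.read_camera('wrist')
for X in [(583,230,38),(583,230,0)]: print(proj(p,X))
import pickle;pickle.dump((p,im,de),open('w3.pkl','wb'))
cv2.imwrite('pics/w3.png',cv2.resize(im[120:280,200:400,::-1],None,fx=4,fy=4*.93,interpolation=cv2.INTER_CUBIC))
print(-np.array(p['R']).T@p['t'])
E
```

```text
[582.46570443 230.55389594 275.42576544] 16.7
[283.64858643 200.22468857]
[283.59167157 192.15310305]
[508.94079995 256.68192126 368.03581626]
```

View pics/w3.png

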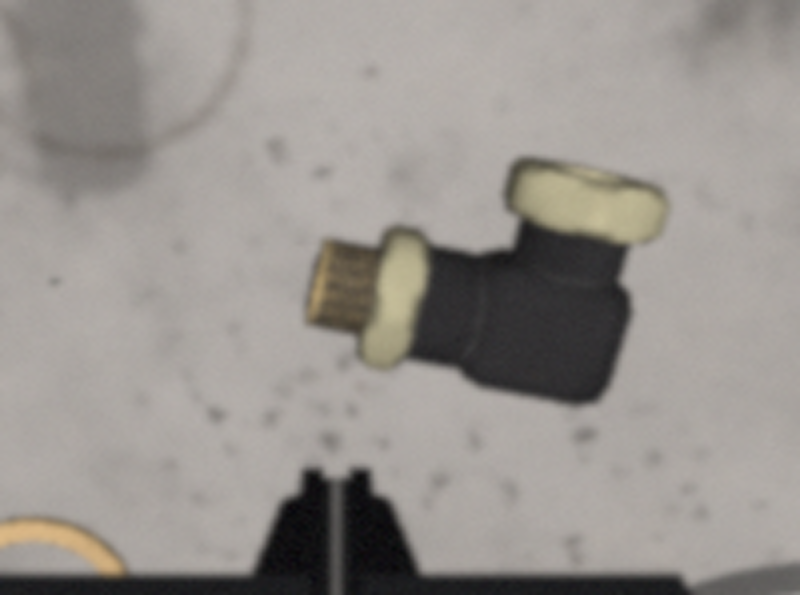

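The thread spans about 310–380 × 240–330 in the enlarged view, and my target projects to (334,298). The spot 9 mm back from the end is about 3 mm further right, so I'll shift 3 mm and lower.

Call:
play_rows(targets=[{"linear": [0,1,5],"turn": 0},{"linear": [1,2,16],"turn": 0},{"linear": [1,3,33],"turn": 0},{"linear": [1,3,53],"turn": 0},{"linear": [1,3,73],"turn": 0},{"linear": [1,3,92],"turn": 0},{"linear": [1,3,108],"turn": 0},{"linear": [1,3,120],"turn": 0},{"linear": [1,3,127],"turn": 0},{"linear": [1,3,130],"turn": 0},{"linear": [1,3,130],"turn": 0},{"linear": [1,3,130],"turn": 0}])

```text
t: 18.25
eef_pos: [583.1, 233.5, 145.7]
tcp_rot: [3.141, 0.001, 2.788]
ft_force: [0.1, 0.5, -0.5]
opening: 0.005
```

```bash
python3 - <<'E'
from cell import env
from h import *
s=env.state();print(s['eef_pos'],s['t'])
i1,_=env.read_camera('wrist');i2,_=env.read_camera('side')
a=cv2.resize(i1[80:360,120:440],(420,367));b=cv2.resize(i2[100:200,210:310],(367,367))
cv2.imwrite('pics/p3.png',np.hstack([a,b])[:,:,::-1])
E
```

```text
[583.14570833 233.54393594 145.72687366] 18.25
```

View pics/p3.png

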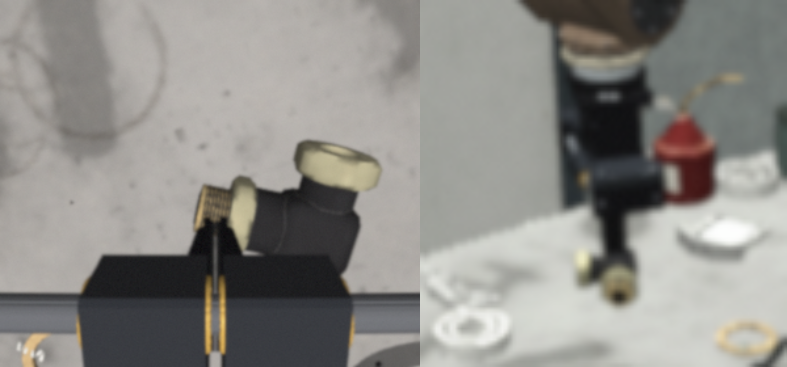

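The fingertips are above the brass thread, short of the hexagon, and touching nothing. I'll hold here, then raise.

Call:
play_rows(targets=[{"linear": [0,0,0],"turn": 0},{"linear": [0,0,0],"turn": 0},{"linear": [0,0,0],"turn": 0},{"linear": [0,0,0],"turn": 0},{"linear": [0,0,0],"turn": 0},{"linear": [0,0,0],"turn": 0},{"linear": [0,0,0],"turn": 0},{"linear": [0,0,0],"turn": 0},{"linear": [0,0,0],"turn": 0},{"linear": [0,0,0],"turn": 0},{"linear": [0,0,0],"turn": 0},{"linear": [0,0,0],"turn": 0},{"linear": [0,0,0],"turn": 0},{"linear": [0,0,0],"turn": 0},{"linear": [0,0,0],"turn": 0},{"linear": [0,0,0],"turn": 0},{"linear": [0,0,0],"turn": 0},{"linear": [0,0,0],"turn": 0},{"linear": [0,0,0],"turn": 0},{"linear": [0,0,0],"turn": 0}])

```text
t: 20.85
eef_pos: [583.0, 233.5, 145.2]
tcp_rot: [3.142, -0.0, 2.788]
ft_force: [-0.3, 0.3, 0.3]
opening: 0.006
```

Call:
play_rows(targets=[{"linear": [0,0,-5],"turn": 0},{"linear": [0,0,-17],"turn": 0},{"linear": [0,0,-35],"turn": 0},{"linear": [0,0,-57],"turn": 0},{"linear": [0,0,-79],"turn": 0},{"linear": [0,0,-101],"turn": 0},{"linear": [0,0,-123],"turn": 0},{"linear": [0,0,-141],"turn": 0},{"linear": [0,0,-150],"turn": 0},{"linear": [0,0,-150],"turn": 0},{"linear": [0,0,-150],"turn": 0},{"linear": [0,0,-150],"turn": 0}])

```text
t: 22.35
eef_pos: [582.9, 233.5, 294.6]
tcp_rot: [-3.141, -0.001, 2.788]
ft_force: [-0.3, 0.3, 0.1]
opening: 0.004
```

```bash
python3 - <<'E'
from cell import env
import cv2
im,_=env.read_camera('top');cv2.imwrite('pics/topend.png',im[:,:,::-1])
s=env.state();print(s['eef_pos'],s['t'],s['ft_force'],abs(s['qvel']).max())
print(env.job_done())
E
```

```text
[582.92454098 233.44190569 294.65087857] 22.4 [-0.68248399 -0.17643052  0.43505422] 0.0023407190635636697
the job is handed in; nothing more can be done
None
```

View pics/topend.png

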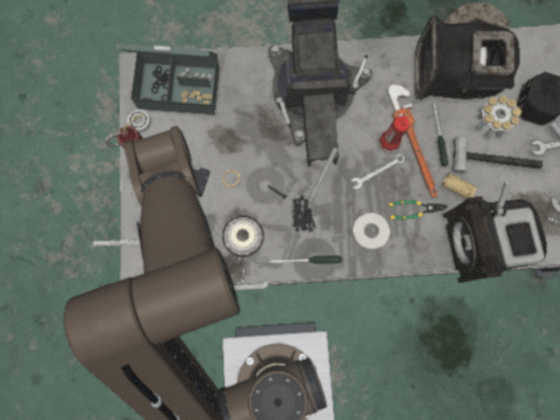

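The job is done and handed in at 22.4 s. With the fingers shut, I pointed at the seal carrier, then the open-bench bearing, then the elbow's threaded end. Each time the tips stopped about 30 mm above the spot for at least 2.5 s. Between spots, and at the end, I raised them to about 194–217 mm above the bench.

**Checks that passed:**
- The wrist pictures showed the tips over the right spot each time.
- Reported wrist forces stayed around 1 N, so there was no sign of contact.
- The last top view shows the carrier, brass ring and valve disc at the same places as at the start.

**Checks that disagreed or were limited:**
- My position estimates differed by about 3 mm, and up to 7 mm for single-view readings from the side camera. Three automatic fits (two of the wrist view, one of the top view) for the carrier's cream middle were off, so I used hand-picked pixels and depth instead.
- I shifted the thread target 3 mm after the last wrist view.
- In the last top view the arm hides the bearing and the elbow, so I did not check those two again after the final raise.

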